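Lock the battery strongbox with its press-in shackle

ROBOT

A 6-joint arm with a two-finger parallel gripper is mounted at the origin on the work surface. World frame = base frame: x ahead of the robot, y to its left, z up, the work surface at z = 0. Lengths are in m, angles in degrees, forces in N, time in s.
With the tool pointing down it reaches from about 0.375 to 0.9 m from the base axis. Payload 3.1 kg.
Tool frame: the origin (TCP) lies at the very end of the fingers, on their centre line; the grasp point (between the pads) lies 19 mm behind it (bot.hold_point_z is the z of the grasp point in the tool frame, in m); z points along the fingers, y is the direction in which the jaws open and shut (so a half turn about z gives the same grasp; the last joint's range is limited). The gripper opens to 87 mm and grips with 3 to 60 N. Pads are 19 mm wide; open, the fingers measure 117 mm over their backs; the gripper's body (75 mm by 190 mm) begins 51 mm behind the grasp point.
Start: joints at [58.757, 30.224, 82.088, -0, 67.689, -10.227], TCP at [0.224, 0.583, 0.223] pointing down, gripper open.
Joint ranges: [-176.69, 176.69], [-43.24, 126.21], [12.49, 139.97], [-82, 262], [0, 151.66], [-163.58, 163.58]. Speed limits (degrees/s): [159.86, 159.86, 180, 180, 180, 180].

INTERFACE

Orientations are given as a 3x3 rotation matrix whose columns are the frame's x, y, z axes.
In Python, from rig import bot gives the robot as it stands.
- The arm moves only by the tool servo_tool, never from a script. Its argument "increments" is a list of rows, each a list of 3 entries, a list of its own where there are three numbers: the closure, from 0 (fully open) to 1 (shut), then the shift along the tool's x, y, z in mm, then the turn about the tool's z in degrees. In form: [[claw, [x, y, z], turn], ...]. A call has 1 to 5 rows; each row shifts and turns the commanded pose from where the row before left it, along the tool's axes as they then stand; what a row does not reach is not made up. A row lasts 1/8 s, in which the tool goes at most 62.5 mm and 10.7 degrees, less where a joint would pass 70% of its speed; a pose out of reach is approached as far as the arm can. A call with a gripper value outside its range is refused whole. The fingers move at their own pace and stop on an object; the grip force is fixed at half the most. Time passes only in rows, so rows that do not move let the fingers close. It gives the time, the measured TCP pose, the force and the opening at its end, in the units of the state.
- bot.read_state(): the state, without advancing time (a new reading comes with each control period).
- bot.capture(name): name is "side" or "top" or "wrist"; returns (picture, depth): 420x560x3 uint8, blue, green, red; 420x560 float32, m along the optical axis (not along the pixel's ray), 0 where there is no reading.
- bot.camera_info(name): a dict with "K" (3x3 intrinsics, pixels), "distortion" ([k1, k2, p1, p2, k3] as OpenCV has them; the pictures are not rectified), "R" (3x3) and "t" (3): a world point X has camera coordinates R X + t; the wrist camera has in their place "mount" (4x4, takes a point from camera to tool coordinates, whose origin is the TCP and whose axes are the flange's). Camera axes: x right, y down, z forward; pixel columns grow to the right and rows downward; lengths in m; the calibration is good to about 2 mm. A picture is of the moment at which its call begins: read the wrist's pose just before it. camera_info takes no time and is no camera call.
- bot.hand_in(): hands the job in, once; it reports no verdict.
Trained networks look in the newest picture that a camera, given by its name, has taken for a name from the list of things; names that differ only in an ending like _2 or _b are one class to them, and where a whole thing is asked for, a point or a joint stands for the part that bears it (a point fixed in the world has none). Each returns a list of dicts, best first, with "p" (0 to 1); they miss things now and then, are a little off and sometimes report something else, mostly with a low value. They report only what shows in the picture. A call takes as long as a camera call. They do not tell look-alikes from the thing itself.
- bot.find_in(camera, thing): "bbox" ([left, top, right, bottom] in pixels, round what is visible of it).
- bot.trace(camera, thing): "region" (420x560 bool, what is visible of it) and "bbox" ([left, top, right, bottom] in pixels, round what is visible of it).
The state is a dict: "time_s": time; "joint_positions": joint angles; "qvel": joint speeds; "tau": joint torques, N m; "position": TCP position; "tcp_rot": TCP orientation; "force": force on the tool from outside, world axes, zero at the start; "moment": the same for the moment, N m; "opening": opening from 0.0 (shut) to 1.0 (fully open).
Only numpy, scipy, OpenCV 4.12 (cv2) and the standard library are available. Lean on these libraries where they do the work, as an engineer would, in place of code of your own. Each camera call takes 0.05 s, during which the arm holds its last target.

TASK

Lock the battery strongbox: fold its steel strap down flat over the brass lock block, then take the loose steel shackle from its orange rack, put both legs down through the strap's holes into the lock, and press it in until the hidden pawl clicks, so that it stays down when you let go. Press gently and stop once it has clicked, as leaning hard on it damages the lock; leave everything else where it is.

Things in the scene. Friction and masses are not known exactly. Their poses are not given: they have to be found in the camera images.
- case: Fixed blue battery strongbox, grey lid, brass lock block on its front (-x side). Origin on the table under the lock block's centre; x from lock to box, z up. Lock block 52 (x) x 84 (y) x 70 mm high; the box spans x 26 to 188, y -112 to 112; its lid is 70 high, level with the lock top. Stands left or right of the table's middle, turned up to 0.3 rad. Fixed, cannot be pushed.
- lock_top (a point): Centre of the brass lock block's top face, 70 mm above the table, midway between its two round vertical holes (11.6 mm wide, 2 mm chamfer, centres at y = -20 and +20); same axes as case. The pawls click when the shackle's leg tips are 27 to 44 mm below this point: it differs from lock to lock, hidden inside, and can only be felt. A hard stop comes 1.5 mm after the click.
- hole_left (a point): Mouth of the lock hole at y = +20 mm. How it feels: the shackle slides freely for 7 to 23 mm, then a lift spring pushes back (2.5 N, rising to 7 N), then the hidden pawls too (9 to 13 N in all), then the click: the push drops back to about 7 N, then the hard stop. Let go before the click, the shackle is lifted 15 to 20 mm above its locked height.
- hole_right (a point): Mouth of the lock hole at y = -20 mm, alike. Pressing the shackle with more than about 25 N damages the lock: the limit is 40 N summed over all its contacts with the lock, box and strap, side forces of legs and pawls included. A slow press (5 mm/s) that stops at about 16 N is enough to click it home.
- strap (a joint): Steel hasp strap hinged on the box: 76 mm wide (box's y), 57 from hinge to free end, 4 thick, two 17 mm square holes 30 from the hinge at y = -20 and +20, a 23 wide web between. 0 = flat forward on the lock top, holes over the lock's; grows as it swings up and back; starts at 1.1 to 1.6 rad. Stiff: stays where left, about 2 N at its free end moves it; may be pressed flat with 6 N.
- strap_hinge (a point): Middle of the strap's hinge axis (along the box's y), 30 mm behind the lock centre (box +x), 72 above the table; axes as case. At joint value a the strap points along (-cos a, 0, sin a).
- strap_end (a point): Middle of the strap's free edge, 57 mm from the hinge.
- shackle_centre (a point): Centre of the loose shackle, half-way up: upside-down U of 10 mm round steel bar, 120 g, alike from both sides, standing upright. y along the top bar, z up. 87 mm high: bar's centre line 38.5 above this point, leg tips 43.5 below; legs at y = -20 and +20, tips coned (3.6 mm), a thin waist 5 to 13 mm above each tip for the pawls. Grip the bar from above, fingers closing along x.
- shackle: The same shackle: origin midway between its leg tips, 43.5 mm below its centre; same axes.
- rack: Fixed orange and black rack, 70 (x) x 110 (y) x 38 mm high; the shackle stands loosely in its two 14 mm wells, 26 deep, its bar's centre about 94 above the table. Origin: centre of its underside, y along the wells. On the other side of the table's middle from the box.
- battery: Bystander: yellow and black drone battery, 45 x 120 x 30, lying on the rear of the box's lid (mm). Leave alone.
- drone: Bystander: grey and black four-arm drone, about 220 across, 60 high, on the right side of the table (mm). Leave alone.
- multimeter: Bystander: grey hand meter, 150 x 75 x 35, lying on the left (mm). Leave alone.
- mug: Bystander: white mug, 80 across, 95 high, on the left (mm). Leave alone.
- parts_tray: Bystander: blue open parts tray, 110 x 150 x 35, on the right (mm). Leave alone.
- screwdriver: Bystander: screwdriver 170 long, lying nearest the robot (mm). Leave alone.
- spare_lock: Bystander: small shut brass padlock lying flat near the robot, 36 x 50 x 20 with its own little shackle; not part of the job (mm). Leave alone.
- tape: Bystander: green tape roll, 84 across, 24 high, on the left near the robot (mm). Leave alone.
Mind the look-alikes: they are no part of the job. Leave any green look-alike of the shackle alone.

How it is judged:
By the outcome, as a careful person would: the job done as asked, in the order asked, and still so for the second after the job is handed in, with the robot touching nothing.
It also fails if it takes over 67 s, if anything falls off the work surface, if the arm or the gripper's body presses on something with over 40 N, if the wrist force passes 120 N, or if a joint passes its speed limit or range.

## Working session

There is one attempt and no reset: what is moved stays moved. The work goes in short steps, Python scripts to look and compute and a tool call to move; the robot and the scene stay as the last step left them, time stands still between calls to the robot, and variables do not carry over. Pictures are saved under pics/ and viewed, and the job is handed in when it is done.

Besides the shell and the picture viewer there is one more tool, called after ">>>" as name(argument=value, ...), one argument or row to a line, values as JSON. servo_tool: Moves the arm, as the interface text tells. Its arguments: {"type":"object","properties":{"increments":{"type":"array","items":{"type":"array"}}},"required":["increments"]}

```bash
mkdir -p pics; ls
cat > h.py <<'E'
import numpy as np, cv2
from rig import bot
E
python3 - <<'E'
from h import *
s=bot.read_state(); print({k:np.round(v,3).tolist() for k,v in s.items()})
for c in ["side","top"]:
    p,d=bot.capture(c); cv2.imwrite(f"pics/{c}0.png",p); np.save(f"{c}0.npy",d)
    for t in ["shackle","strap","rack","case"]:
        print(c,t,[(round(r["p"],2),np.round(r["bbox"]).tolist()) for r in bot.find_in(c,t)])
print(bot.camera_info("top"));print(bot.camera_info("side"));print(bot.camera_info("wrist"))
E
```

```text
pics
{'time_s': 0.0, 'joint_positions': [58.756, 30.279, 82.158, -0.001, 67.687, -10.228], 'qvel': [0.08, -0.112, 0.03, 0.099, 0.064, 0.015], 'tau': [-0.001, -44.005, -17.659, 0.063, 0.058, -0.0], 'position': [0.224, 0.583, 0.222], 'tcp_rot': [[-0.933, 0.359, -0.001], [0.359, 0.933, -0.002], [0.0, -0.002, -1.0]], 'force': [0.1, -0.321, 0.221], 'moment': [0.057, 0.017, 0.029], 'opening': 1.0}
side shackle [(0.72, [300.0, 225.0, 318.0, 253.0]), (0.7, [340.0, 215.0, 373.0, 246.0]), (0.52, [277.0, 261.0, 296.0, 285.0]), (0.32, [284.0, 233.0, 336.0, 275.0])]
side strap []
side rack []
side case [(0.66, [228.0, 153.0, 316.0, 221.0]), (0.22, [197.0, 208.0, 249.0, 232.0]), (0.18, [378.0, 288.0, 497.0, 418.0])]
top shackle [(0.73, [328.0, 238.0, 362.0, 252.0]), (0.64, [307.0, 207.0, 328.0, 216.0]), (0.49, [301.0, 141.0, 322.0, 171.0]), (0.27, [183.0, 154.0, 270.0, 239.0])]
top strap [(0.42, [197.0, 210.0, 231.0, 217.0])]
top rack [(0.72, [293.0, 195.0, 336.0, 227.0])]
top case [(0.79, [179.0, 156.0, 272.0, 233.0])]
{'K': array([[379.1448569 ,   0.        , 278.28596771],
       [  0.        ,
[... 727 characters left out ...]
     [ 0.41538227,  0.63137993, -0.65484117]]), 't': array([-0.476209  ,  0.20844391,  1.03400485])}
{'K': array([[352.01454198,   0.        , 284.63393679],
       [  0.        , 352.01454198, 217.60465655],
       [  0.        ,   0.        ,   1.        ]]), 'distortion': array([-0.04608903,  0.        ,  0.        ,  0.        ,  0.        ]), 'mount': array([[ 6.84113839e-04, -9.69591586e-01, -2.44727784e-01,
         6.77292654e-02],
       [ 9.99999765e-01,  6.53825492e-04,  2.05003216e-04,
         5.00393209e-04],
       [-3.87601292e-05, -2.44727867e-01,  9.69591806e-01,
        -1.62110630e-01],
       [ 0.00000000e+00,  0.00000000e+00,  0.00000000e+00,
         1.00000000e+00]])}
```

View pics/top0.png

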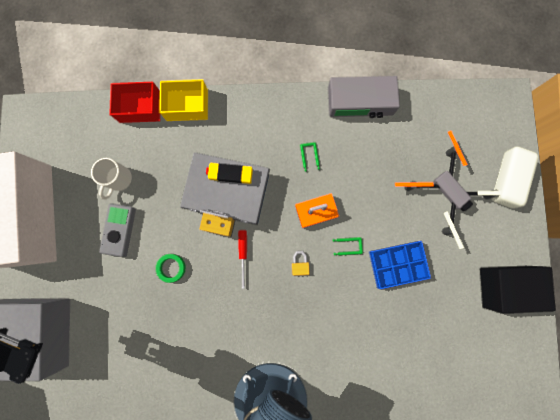

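View pics/side0.png

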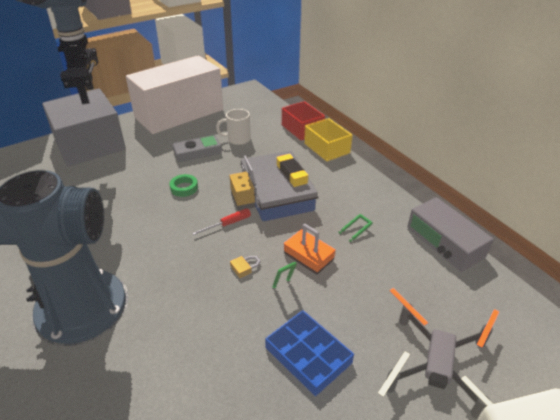

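```bash
cat >> h.py <<'E'
def cam(name,state=None):
    i=bot.camera_info(name)
    if name!="wrist": R=np.array(i["R"]);t=np.array(i["t"])
    else:
        M=np.array(i["mount"]);Rt=np.array(state["tcp_rot"]);p=np.array(state["position"])
        Rc=Rt@M[:3,:3];c=Rt@M[:3,3]+p
        R=Rc.T;t=-Rc.T@c
    return np.array(i["K"]),np.array(i["distortion"]),R,t
def rays(C,uv):
    K,D,R,t=C
    n=cv2.undistortPoints(np.array(uv,float).reshape(-1,1,2),K,D).reshape(-1,2)
    return np.c_[n,np.ones(len(n))]
def onplane(C,uv,z):
    K,D,R,t=C; r=rays(C,uv)@R; c=-R.T@t
    return c+r*((z-c[2])/r[:,2])[:,None]
def deproj(C,uv,d):
    K,D,R,t=C; return (rays(C,uv)*np.array(d).reshape(-1,1)-t)@R
def proj(C,X):
    K,D,R,t=C
    return cv2.projectPoints(np.array(X,float).reshape(-1,3),cv2.Rodrigues(R)[0],t,K,D)[0].reshape(-1,2)
def cloud(C,d):
    v,u=np.nonzero(d>0); P=deproj(C,np.c_[u,v],d[v,u]); out=np.full(d.shape+(3,),np.nan); out[v,u]=P; return out
E
python3 - <<'E'
from h import *
C=cam("top")
d=np.load("top0.npy"); P=cloud(C,d)
for u,v in [(194,155),(270,165),(262,222),(182,212),(216,224),(214,213),(318,211),(322,210),(230,172),(318,219),(345,246)]: print((u,v),np.round(P[v,u],3))
im=cv2.imread("pics/top0.png")
cv2.imwrite("pics/top0z.png",cv2.resize(im[140:260,160:360],None,fx=4,fy=4,interpolation=cv2.INTER_CUBIC))
E
```

```text
(194, 155) [0.702 0.199 0.07 ]
(270, 165) [ 0.683 -0.016 -0.001]
(262, 222) [0.51  0.012 0.   ]
(182, 212) [ 0.547  0.253 -0.005]
(216, 224) [0.502 0.137 0.069]
(214, 213) [0.527 0.132 0.127]
(318, 211) [ 0.534 -0.153  0.038]
(322, 210) [ 0.537 -0.165  0.038]
(230, 172) [0.643 0.092 0.098]
(318, 219) [ 0.512 -0.152  0.034]
(345, 246) [ 0.433 -0.233 -0.002]
```

View pics/top0z.png

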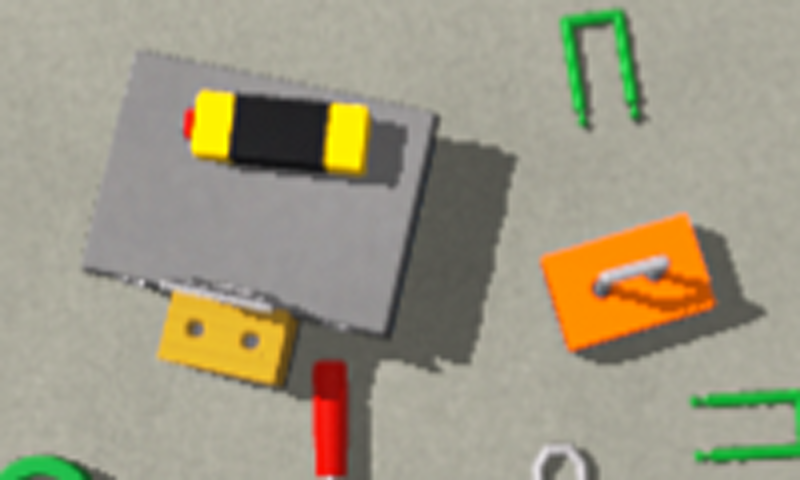

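Run:
```python
from h import *
C=cam("top")
hl=onplane(C,[(208.6,221.6),(221.9,224.9)],0.07); print(hl)
v=hl[0]-hl[1]; print("lock centre",hl.mean(0),"len",np.linalg.norm(v),"yaw",np.degrees(np.arctan2(-v[0],v[1])))
b=onplane(C,[(160+602/4,140+286/4),(160+662/4,140+265/4)],0.099);v=b[0]-b[1]; print("bar",b,b.mean(0),"yaw",np.degrees(np.arctan2(-v[0],v[1])),np.linalg.norm(v))
```

```text
[[0.50929491 0.15767561 0.07      ]
 [0.4990391  0.12028037 0.07      ]]
lock centre [0.504167   0.13897799 0.07      ] len 0.03877609848894306 yaw -15.336532054992537
bar [[ 0.52686432 -0.12657725  0.099     ]
 [ 0.54015834 -0.16798531  0.099     ]] [ 0.53351133 -0.14728128  0.099     ] yaw 17.799182471038463 0.0434897441770223
```

```bash
cat >> h.py <<'E'
def plan(target,yaw,n,claw,s=None,rnd=1):
    s=s or bot.read_state(); R=np.array(s["tcp_rot"]);p=np.array(s["position"])
    y0=np.degrees(np.arctan2(R[1,1],R[0,1])); dy=(yaw-y0+180)%360-180
    print("from",np.round(p,4),round(y0,2),"turn",-dy)
    rows=[];cur=p.copy();th=y0
    for k in range(n):
        want=p+(np.array(target)-p)*(k+1)/n
        a=np.radians(th); T=np.array([[-np.sin(a),np.cos(a),0],[np.cos(a),np.sin(a),0],[0,0,-1]])  # cols x,y,z
        sh=np.round(T.T@(want-cur)*1000,rnd); cur=cur+T@sh/1000
        tn=round(-(yaw_target(y0,dy,k+1,n)-th),1); th-=tn
        rows.append([claw,sh.tolist(),tn])
    for i in range(0,n,5): print(str(rows[i:i+5]).replace(" ",""))
def yaw_target(y0,dy,k,n): return y0+dy*k/n
E
python3 -c "
from h import *
plan([.504,.139,.275],-15.3,12,1.0,rnd=0)"
```

```text
from [0.2241 0.5834 0.2225] 68.98 turn 84.28439717777981
[[1.0,[-35.0,-26.0,-4.0],np.float64(7.0)],[1.0,[-38.0,-22.0,-5.0],np.float64(7.0)],[1.0,[-40.0,-17.0,-4.0],np.float64(7.1)],[1.0,[-43.0,-12.0,-4.0],np.float64(7.0)],[1.0,[-43.0,-6.0,-5.0],np.float64(7.0)]]
[[1.0,[-44.0,-2.0,-4.0],np.float64(7.0)],[1.0,[-43.0,4.0,-5.0],np.float64(7.1)],[1.0,[-43.0,10.0,-4.0],np.float64(7.0)],[1.0,[-41.0,14.0,-4.0],np.float64(7.0)],[1.0,[-39.0,20.0,-5.0],np.float64(7.0)]]
[[1.0,[-37.0,24.0,-4.0],np.float64(7.1)],[1.0,[-33.0,28.0,-4.0],np.float64(7.0)]]
```

>>> servo_tool(
  increments=[
    [1.0, [-35, -26, -4], 7],
    [1.0, [-38, -22, -5], 7],
    [1.0, [-40, -17, -4], 7],
    [1.0, [-43, -12, -4], 7],
    [1.0, [-43, -6, -5], 7],
  ],
)

```text
time_s: 1.12
position: [0.3419, 0.3971, 0.2448]
tcp_rot: [[-0.556, 0.831, 0.0], [0.831, 0.556, 0.0], [-0.0, 0.0, -1.0]]
force: [0.1, 0.4, -0.1]
opening: 0.518
```

>>> servo_tool(
  increments=[
    [1.0, [-44, -2, -4], 7],
    [1.0, [-43, 4, -5], 7],
    [1.0, [-43, 10, -4], 7],
    [1.0, [-41, 14, -4], 7],
    [1.0, [-39, 20, -5], 7],
  ],
)

```text
time_s: 1.75
position: [0.4588, 0.2125, 0.2669]
tcp_rot: [[0.022, 1.0, 0.0], [1.0, -0.022, 0.0], [0.0, 0.0, -1.0]]
force: [-0.3, 0.8, -0.0]
opening: 0.022
```

>>> servo_tool(
  increments=[
    [1.0, [-37, 24, -4], 7],
    [1.0, [-33, 28, -4], 7],
    [1.0, [0, 0, 0], 0],
    [1.0, [0, 0, 0], 0],
  ],
)

```text
time_s: 2.25
position: [0.504, 0.1399, 0.2744]
tcp_rot: [[0.259, 0.966, -0.001], [0.966, -0.259, 0.0], [0.0, -0.001, -1.0]]
force: [-0.2, 0.1, 0.1]
opening: 0.002
```

Run:
```python
from h import *
s=bot.read_state(); print(np.round(s["position"],4),np.round(s["tcp_rot"],4).tolist(),s["time_s"],s["opening"])
p,d=bot.capture("wrist"); cv2.imwrite("pics/w1.png",p); np.save("w1.npy",d)
import pickle; pickle.dump(s,open("w1.pkl","wb"))
```

```text
[0.504  0.1399 0.2744] [[0.259, 0.9659, -0.0011], [0.9659, -0.259, 0.0005], [0.0002, -0.0012, -1.0]] 2.25 0.002469478631669331
```

View pics/w1.png

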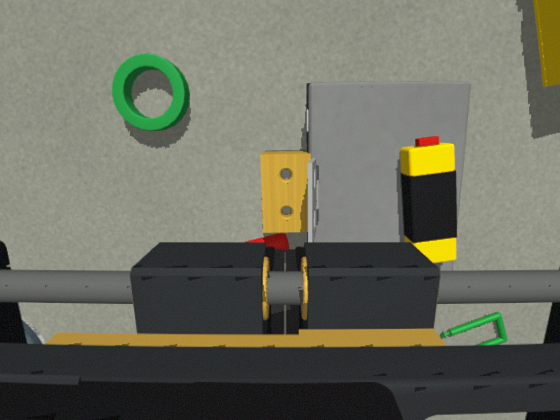

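Run:
```python
from h import *
import pickle
s=pickle.load(open("w1.pkl","rb")); C=cam("wrist",s); d=np.load("w1.npy"); im=cv2.imread("pics/w1.png")
P=cloud(C,d)
g=cv2.cvtColor(im,cv2.COLOR_BGR2GRAY)
c=[]
for u,v in [(286,173),(286,211)]:
    w=g[v-9:v+10,u-9:u+10].astype(float); m=(w<95)
    ys,xs=np.nonzero(m); c.append((xs.mean()+u-9,ys.mean()+v-9)); print(m.sum(),c[-1])
h=onplane(C,c,.07); v=h[0]-h[1]; print(h,h.mean(0),np.linalg.norm(v),"yaw",np.degrees(np.arctan2(-v[0],v[1])))
# brass region edges
print("brass z",np.nanmedian(P[155:230,265:300,2]), "lid z",np.nanmedian(P[150:220,330:380,2]))
hsv=cv2.cvtColor(im,cv2.COLOR_BGR2HSV); m=(hsv[...,0]>15)&(hsv[...,0]<28)&(hsv[...,1]>120); m[:, :240]=0;m[:140]=0;m[240:]=0;m[:,325:]=0
cn=max(cv2.findContours(m.astype(np.uint8),0,2)[0],key=cv2.contourArea); r=cv2.minAreaRect(cn); print(r)
q=onplane(C,cv2.boxPoints(r),.07); print(q.round(4), q.mean(0))
# strap points
for v in range(160,240,8):
    print(v,[tuple(np.round(P[v,u],3)) for u in range(304,324,3)])
cv2.imwrite("pics/w1z.png",cv2.resize(im[130:260,230:370],None,fx=5,fy=4.6,interpolation=cv2.INTER_CUBIC))
```

```text
21 (np.float64(286.3333333333333), np.float64(172.8095238095238))
20 (np.float64(286.5), np.float64(211.8))
[[0.51043017 0.16188086 0.07      ]
 [0.4998823  0.12155576 0.07      ]] [0.50515623 0.14171831 0.07      ] 0.04168178076659968 yaw -14.658489322190173
brass z 0.0697959680409308 lid z 0.06996476213545937
((285.0, 191.5), (81.0, 50.0), 90.0)
[[0.4901 0.1905 0.07  ]
 [0.5397 0.1773 0.07  ]
 [0.5187 0.0932 0.07  ]
 [0.4663 0.1072 0.07  ]] [0.50370126 0.14206644 0.07      ]
160 [(np.float64(0.531), np.float64(0.17), np.float64(0.07)), (np.float64(0.534), np.float64(0.169), np.float64(0.069)), (np.float64(0.536), np.float64(0.172), np.float64(0.107)), (np.float64(0.538), np.float64(0.171), np.float64(0.108)), (np.float64(0.543), np.float64(0.167), np.float64(0.07)), (np.float64(0.546), np.float64(0.166), np.float64(0.07)), (np.float64(0.549), np.float64(0.165), np.float64(0.07))]
168 [(np.float64(0.529), np.float64(0.162), np.float64(0.071)), (np.float64(0.532), np.float64(0.161), np.float64(0.07)), (np.float64(0.533), np.float64(0.168), np.float64(0.13)), (np.float64(0.536), np.fl
[... 2822 characters left out ...]
oat64(0.521), np.float64(0.118), np.float64(0.129)), (np.float64(0.524), np.float64(0.114), np.float64(0.116)), (np.float64(0.527), np.float64(0.1), np.float64(0.07)), (np.float64(0.53), np.float64(0.099), np.float64(0.07)), (np.float64(0.533), np.float64(0.099), np.float64(0.071))]
232 [(np.float64(0.511), np.float64(0.074), np.float64(-0.001)), (np.float64(0.515), np.float64(0.088), np.float64(0.051)), (np.float64(0.519), np.float64(0.111), np.float64(0.129)), (np.float64(0.522), np.float64(0.106), np.float64(0.113)), (np.float64(0.525), np.float64(0.092), np.float64(0.071)), (np.float64(0.528), np.float64(0.091), np.float64(0.07)), (np.float64(0.531), np.float64(0.09), np.float64(0.071))]
```

View pics/w1z.png

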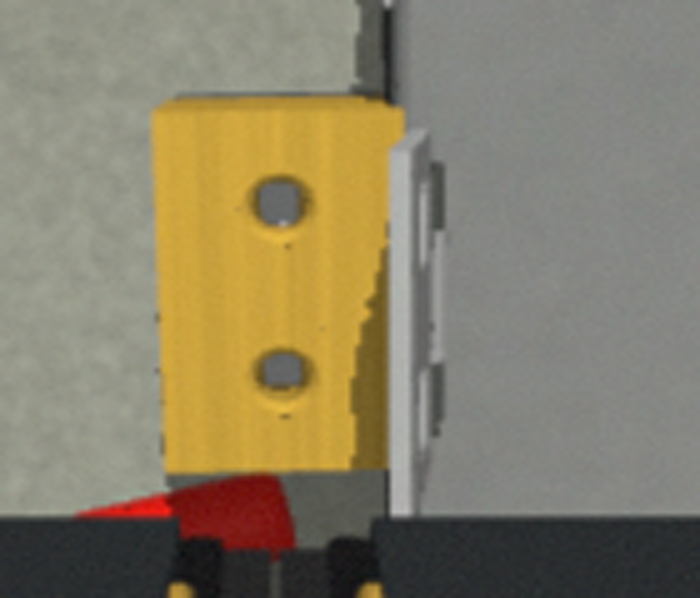

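>>> servo_tool(
  increments=[
    [1.0, [2, 27, 10], 0],
    [1.0, [0, 27, 27], 0],
    [1.0, [0, 0, 40], 0],
    [1.0, [0, 0, 40], 0],
    [1.0, [0, 0, 40], 0],
  ],
)

```text
time_s: 2.92
position: [0.5565, 0.1292, 0.1164]
tcp_rot: [[0.257, 0.967, -0.0], [0.967, -0.257, 0.0], [0.0, -0.0, -1.0]]
force: [0.3, -0.0, -1.2]
opening: 0.004
```

Run:
```python
from h import *
s=bot.read_state(); print(np.round(s["position"],4),s["force"])
p,d=bot.capture("wrist"); cv2.imwrite("pics/w2.png",p)
ang=np.arange(1.42,-0.01,-0.14)
X=30-45*np.cos(ang)+2*np.sin(ang)+15; Z=72+45*np.sin(ang)+2*np.cos(ang)
print(np.c_[ang,X,Z].round(1));
```

```text
[0.5565 0.1292 0.1164] [ 0.3261957  -0.03826198 -1.17141984]
[[  1.4  40.2 116.8]
 [  1.3  34.  115.7]
 [  1.1  28.  113.7]
 [  1.   22.4 110.9]
 [  0.9  17.2 107.4]
 [  0.7  12.5 103.2]
 [  0.6   8.5  98.3]
 [  0.4   5.1  93. ]
 [  0.3   2.6  87.2]
 [  0.2   0.9  81.1]
 [  0.    0.   74.9]]
```

View pics/w2.png

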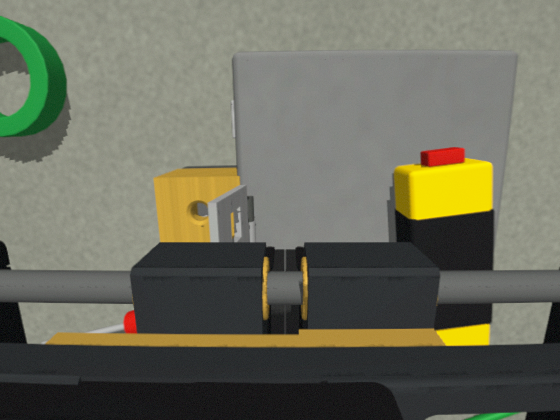

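>>> servo_tool(
  increments=[
    [1.0, [0, -7, 0], 0],
    [1.0, [0, -6, 0], 0],
    [1.0, [0, -6, 1], 0],
    [1.0, [0, -6, 2], 0],
    [1.0, [0, -5.6, 2.8], 0],
  ],
)

```text
time_s: 3.6
position: [0.5286, 0.1357, 0.1127]
tcp_rot: [[0.259, 0.966, 0.003], [0.966, -0.259, 0.0], [0.001, 0.003, -1.0]]
force: [0.9, -0.7, 1.8]
opening: 0.006
```

>>> servo_tool(
  increments=[
    [1.0, [0, -5.2, 3.5], 0],
    [1.0, [0, -4.7, 4.2], 0],
    [1.0, [0, -4, 4.9], 0],
    [1.0, [0, -3.4, 5.3], 0],
    [1.0, [0, -2.5, 4.5], 0],
  ],
)

```text
time_s: 4.22
position: [0.5078, 0.1408, 0.0887]
tcp_rot: [[0.259, 0.966, -0.002], [0.966, -0.259, -0.0], [-0.001, -0.002, -1.0]]
force: [-0.3, 0.3, 1.7]
opening: 0.005
```

Run:
```python
from h import *
s=bot.read_state(); print(np.round(s["position"],4),s["force"])
p,d=bot.capture("wrist"); cv2.imwrite("pics/w3.png",p)
```

```text
[0.5078 0.1408 0.0887] [-0.25249494  0.3379362   1.71746358]
```

View pics/w3.png

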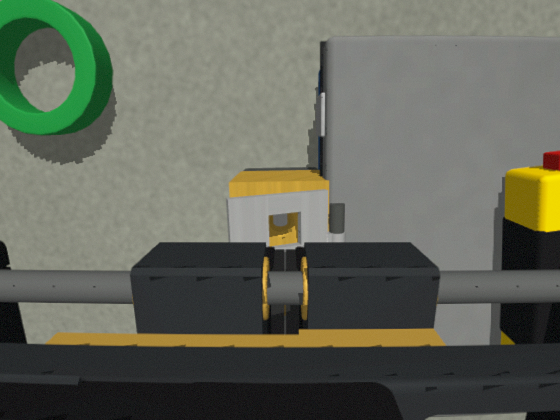

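>>> servo_tool(
  increments=[
    [1.0, [0, -2, 5], 0],
    [1.0, [0, -1, 5], 0],
    [1.0, [0, 0, 2.5], 0],
    [1.0, [0, 0, 0.5], 0],
  ],
)

```text
time_s: 4.78
position: [0.5054, 0.1415, 0.076]
tcp_rot: [[0.259, 0.966, -0.001], [0.966, -0.259, 0.0], [-0.0, -0.001, -1.0]]
force: [-0.1, 0.4, 1.1]
opening: 0.007
```

>>> servo_tool(
  increments=[
    [1.0, [0, 0, 0.7], 0],
    [1.0, [0, 0, 0.7], 0],
  ],
)

```text
time_s: 5.03
position: [0.5058, 0.1415, 0.075]
tcp_rot: [[0.259, 0.966, 0.0], [0.966, -0.259, 0.0], [0.0, 0.0, -1.0]]
force: [-0.5, -0.7, 1.9]
opening: 0.006
```

>>> servo_tool(
  increments=[
    [1.0, [0, 0, 0.5], 0],
    [1.0, [0, 0, 0], 0],
  ],
)

```text
time_s: 5.28
position: [0.5057, 0.1415, 0.0746]
tcp_rot: [[0.259, 0.966, 0.0], [0.966, -0.259, 0.0], [0.0, 0.0, -1.0]]
force: [-1.2, -0.3, 1.5]
opening: 0.008
```

>>> servo_tool(
  increments=[
    [1.0, [0, 0, 0.6], 0],
    [1.0, [0, 0, 0], 0],
  ],
)

```text
time_s: 5.52
position: [0.5057, 0.1415, 0.0746]
tcp_rot: [[0.259, 0.966, 0.0], [0.966, -0.259, -0.0], [0.0, 0.0, -1.0]]
force: [-2.5, 0.5, 7.8]
opening: 0.009
```

>>> servo_tool(
  increments=[
    [1.0, [0, 0, 0.4], 0],
    [1.0, [0, 0, 0], 0],
  ],
)

```text
time_s: 5.78
position: [0.5057, 0.1415, 0.0745]
tcp_rot: [[0.259, 0.966, 0.0], [0.966, -0.259, -0.0], [0.0, 0.0, -1.0]]
force: [-2.6, -0.2, 10.7]
opening: 0.009
```

>>> servo_tool(
  increments=[
    [1.0, [0, 0, -3], 0],
    [1.0, [0, 0, -50], 0],
    [1.0, [-25, 0, -55], 0],
    [1.0, [-25, 0, -55], 0],
    [1.0, [0, 0, 0], 0],
  ],
)

```text
time_s: 6.4
position: [0.4959, 0.092, 0.2407]
tcp_rot: [[0.261, 0.965, 0.011], [0.965, -0.261, -0.001], [0.002, 0.011, -1.0]]
force: [0.0, 0.1, -0.6]
opening: 0.008
```

Run:
```python
from h import *
import pickle
s=bot.read_state(); print(np.round(s["position"],4),s["time_s"])
p,d=bot.capture("wrist"); cv2.imwrite("pics/w4.png",p); np.save("w4.npy",d); pickle.dump(s,open("w4.pkl","wb"))
C=cam("wrist",s);P=cloud(C,d)
cv2.imwrite("pics/w4z.png",cv2.resize(p[130:250,200:360],None,fx=5,fy=5,interpolation=cv2.INTER_CUBIC))
```

```text
[0.4959 0.092  0.2407] 6.4
```

View pics/w4.png

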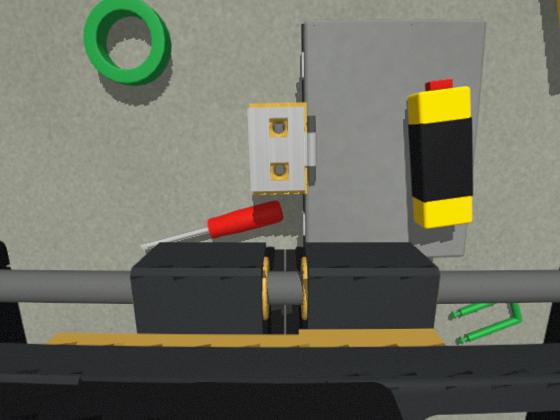

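View pics/w4z.png

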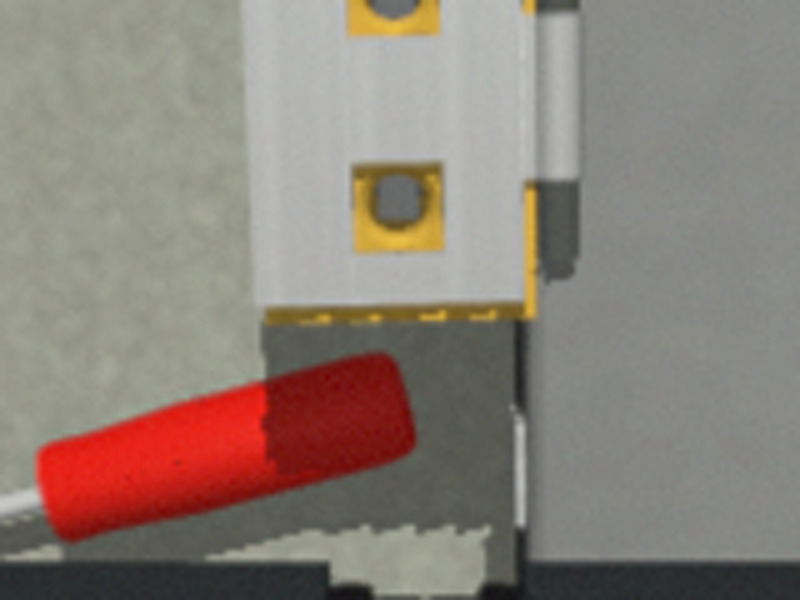

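Run:
```python
from h import *
import pickle
s=pickle.load(open("w4.pkl","rb")); C=cam("wrist",s); d=np.load("w4.npy"); im=cv2.imread("pics/w4.png")
P=cloud(C,d); g=cv2.cvtColor(im,cv2.COLOR_BGR2GRAY); hsv=cv2.cvtColor(im,cv2.COLOR_BGR2HSV)
m=((hsv[...,0]>12)&(hsv[...,0]<30)&(hsv[...,1]>110)).astype(np.uint8)
# squares: brass+dark inside strap: non-gray strap pixels
st=((g>150)&(hsv[...,1]<60)).astype(np.uint8); st[:, :240]=0; st[:,307:]=0; st[:95]=0; st[200:]=0
cs,hi=cv2.findContours(st,cv2.RETR_CCOMP,cv2.CHAIN_APPROX_NONE)
for k,c in enumerate(cs):
    A=cv2.contourArea(c)
    if A>80: print(A,hi[0][k][3],cv2.minAreaRect(c))
big=max(cs,key=cv2.contourArea); r=cv2.minAreaRect(big); q=onplane(C,cv2.boxPoints(r),.074); print(q.round(4),q.mean(0))
e=q[1:]-q[:-1]; print(np.linalg.norm(e,axis=1),np.degrees(np.arctan2(e[:,1],e[:,0])))
sq=[]
for k,c in enumerate(cs):
    if hi[0][k][3]>=0 and cv2.contourArea(c)>80: sq.append(cv2.minAreaRect(c)[0])
sq=sorted(sq,key=lambda a:a[1]); H=onplane(C,sq,.072); v=H[0]-H[1]; print("squares",sq,H,H.mean(0),np.linalg.norm(v),np.degrees(np.arctan2(-v[0],v[1])))
c=[]
for u,v in [(279,128),(279,170)]:
    w=g[v-8:v+9,u-8:u+9].astype(float); mm=(w<110)&(hsv[v-8:v+9,u-8:u+9,1]<140); ys,xs=np.nonzero(mm); c.append((xs.mean()+u-8,ys.mean()+v-8)); print(mm.sum(),c[-1])
H=onplane(C,c,.07); v=H[0]-H[1]; print("holes",H,H.mean(0),np.linalg.norm(v),np.degrees(np.arctan2(-v[0],v[1])))
print("strap z",np.nanmedian(P[110:185,255:268,2]))
# lid front/left edges lines
print([ (bot.find_in("wrist",t)[0]["p"], np.round(bot.find_in("wrist",t)[0]["bbox"])) for t in ["strap"]])
```

```text
5231.5 -1 ((273.0, 153.0), (92.0, 66.0), 90.0)
380.0 2 ((279.0, 171.0), (20.0, 20.0), 0.0)
397.5 2 ((278.0, 127.5), (20.0, 21.0), 0.0)
[[0.4806 0.1861 0.074 ]
 [0.5377 0.1707 0.074 ]
 [0.5169 0.0892 0.074 ]
 [0.4564 0.1056 0.074 ]] [0.49791068 0.13788305 0.074     ]
[0.0591968  0.08410308 0.0627384 ] [ -15.09998364 -104.30532785  164.77100461]
squares [(278.0, 127.5), (279.0, 171.0)] [[0.50870011 0.15988943 0.072     ]
 [0.49910196 0.12132624 0.072     ]] [0.50390104 0.14060784 0.072     ] 0.03973970474227377 -13.97659675730049
69 (np.float64(277.8985507246377), np.float64(126.69565217391303))
103 (np.float64(279.4271844660194), np.float64(168.70873786407768))
holes [[0.50879171 0.1606254  0.07      ]
 [0.49999357 0.12308751 0.07      ]] [0.50439264 0.14185645 0.07      ] 0.0385551612757537 -13.190890410910242
strap z 0.0741335002011516
[(0.95, array([245., 106., 312., 193.]))]
```

Run:
```python
from h import *
import pickle
for n in ["w4","w1"]:
    s=pickle.load(open(n+".pkl","rb")); C=cam("wrist",s); d=np.load(n+".npy"); P=cloud(C,d)
    # lid mask from depth: z within 4mm of .07
    m=(abs(P[...,2]-.07)<.006)
    im=cv2.imread(f"pics/{n}.png"); hsv=cv2.cvtColor(im,cv2.COLOR_BGR2HSV); m&=(hsv[...,1]<50)
    rows=range(28,98) if n=="w4" else range(90,148)
    L=[];Rr=[];T=[]
    for v in rows:
        u=np.nonzero(m[v,250:])[0]+250
        L.append((u.min()-.5,v))
        Rr.append((u.max()+.5,v))
    for u in range(320,470):
        v=np.nonzero(m[:,u])[0]; T.append((u,v.min()-.5))
    for nm,e in [("front",L),("rear",Rr),("left",T)]:
        q=onplane(C,e,.07)[:,:2]; 
        vx,vy,x0,y0=cv2.fitLine(q.astype(np.float32),cv2.DIST_HUBER,0,.01,.01).ravel()
        a=np.degrees(np.arctan2(vy,vx))
        N=np.array([-vy,vx]); off=abs(N@(np.array([.5045,.1412])-[x0,y0]))
        print(n,nm,(a if nm=="left" else a-90)%180, "dist from lock c",off*1000, "scatter",np.std((q-[x0,y0])@N)*1000)
```

```text
w4 front 165.17838 dist from lock c 22.15123113982107 scatter 0.795846495640542
w4 rear 166.28757 dist from lock c 186.32964014055332 scatter 0.35737183102297615
w4 left 165.86647 dist from lock c 110.67334227471738 scatter 0.4088607902412359
w1 front 165.85255 dist from lock c 22.62111336719644 scatter 0.8840703299112267
w1 rear 165.24988 dist from lock c 184.9182657652186 scatter 0.37386049679909805
w1 left 166.09163 dist from lock c 110.92761381478469 scatter 0.3953410010880988
```

```bash
python3 -c "
from h import *
plan([.5335+.008,-.1473-.024,.27],17.8,7,0.0,rnd=0)"
```

```text
from [0.4922 0.0934 0.2356] -15.03 turn -32.825641076732865
[[0.0,[-35.0,17.0,-5.0],np.float64(-4.7)],[0.0,[-36.0,13.0,-5.0],np.float64(-4.7)],[0.0,[-37.0,11.0,-5.0],np.float64(-4.7)],[0.0,[-37.0,8.0,-5.0],np.float64(-4.7)],[0.0,[-38.0,4.0,-5.0],np.float64(-4.6)]]
[[0.0,[-39.0,2.0,-4.0],np.float64(-4.7)],[0.0,[-38.0,-2.0,-5.0],np.float64(-4.7)]]
```

>>> servo_tool(
  increments=[
    [0.0, [-35, 17, -5], -4.7],
    [0.0, [-36, 13, -5], -4.7],
    [0.0, [-37, 11, -5], -4.7],
    [0.0, [-37, 8, -5], -4.7],
    [0.0, [-38, 4, -5], -4.6],
  ],
)

```text
time_s: 7.18
position: [0.5272, -0.0956, 0.2591]
tcp_rot: [[-0.149, 0.989, -0.004], [0.989, 0.149, 0.002], [0.003, -0.004, -1.0]]
force: [-0.5, -0.5, -0.5]
opening: 0.488
```

>>> servo_tool(
  increments=[
    [0.0, [-39, 2, -4], -4.7],
    [0.0, [-38, -2, -5], -4.7],
    [0.0, [0, 0, 0], 0],
    [0.0, [0, 0, 0], 0],
  ],
)

```text
time_s: 7.68
position: [0.5411, -0.1698, 0.2683]
tcp_rot: [[-0.305, 0.952, -0.004], [0.952, 0.305, 0.003], [0.004, -0.003, -1.0]]
force: [-1.2, -0.4, -1.1]
opening: 0.94
```

Run:
```python
from h import *
import pickle
s=bot.read_state(); print(np.round(s["position"],4),s["time_s"],s["opening"])
p,d=bot.capture("wrist"); cv2.imwrite("pics/w5.png",p); np.save("w5.npy",d); pickle.dump(s,open("w5.pkl","wb"))
for t in ["shackle","rack"]: print(t,[(round(r["p"],2),np.round(r["bbox"]).tolist()) for r in bot.find_in("wrist",t)])
```

```text
[ 0.5411 -0.1698  0.2683] 7.675 0.9395840110574422
shackle [(0.96, [283.0, 148.0, 300.0, 208.0]), (0.67, [384.0, 176.0, 454.0, 226.0]), (0.41, [145.0, 57.0, 206.0, 109.0])]
rack [(0.97, [259.0, 120.0, 323.0, 220.0])]
```

View pics/w5.png

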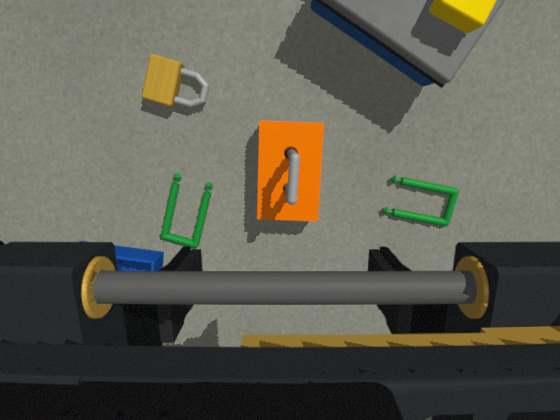

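Run:
```python
from h import *
import pickle
s=pickle.load(open("w5.pkl","rb")); C=cam("wrist",s); d=np.load("w5.npy"); P=cloud(C,d)
r=bot.trace("wrist","shackle")[0]; m=r["region"]&(P[...,2]>.075); print(m.sum(),r["bbox"])
q=P[m]; print("zmax",np.percentile(q[:,2],[5,50,90,98]))
v,u=np.nonzero(m)
rect=cv2.minAreaRect(np.c_[u,v].astype(np.float32)); print(rect)
# line fit of bar in image, projected at bar centre height ~ .094
rows=np.arange(150,206); ce=[(u[v==k].mean(),k) for k in rows if (v==k).any()]
for k in rows[::5]: print(k,u[v==k].min() if (v==k).any() else None,u[v==k].max() if (v==k).any() else None, np.round(P[k,292],4))
# bar only: depth z > .092
b=q[q[:,2]>.09]; c=b[:,:2].mean(0); w=np.linalg.svd(b[:,:2]-c)[2][0]; print("bar yaw",np.degrees(np.arctan2(-w[0],w[1])))
t=(b[:,:2]-c)@w; n=(b[:,:2]-c)@np.array([-w[1],w[0]]); print("extent",t.min(),t.max(),n.min(),n.max(), c, c+w*(t.min()+t.max())/2)
# orange rack top
im=cv2.imread("pics/w5.png");hsv=cv2.cvtColor(im,cv2.COLOR_BGR2HSV)
o=((hsv[...,0]>5)&(hsv[...,0]<18)&(hsv[...,1]>180)&(abs(P[...,2]-.038)<.006)).astype(np.uint8)
cn=max(cv2.findContours(o,0,2)[0],key=cv2.contourArea); rr=cv2.minAreaRect(cn); print(rr); Q=onplane(C,cv2.boxPoints(rr),.038); print(Q.round(4),Q.mean(0)); e=np.diff(Q,axis=0);print(np.linalg.norm(e,axis=1),np.degrees(np.arctan2(e[:,1],e[:,0])))
```

```text
511 [286.6, 145.0, 301.4, 206.0]
zmax [0.09488442 0.09791537 0.09923965 0.09991467]
((292.740966796875, 177.51556396484375), (10.494311332702637, 51.34486389160156), 3.6913859844207764)
150 None None [ 0.533  -0.123   0.0555]
155 289 298 [ 0.5331 -0.1256  0.0966]
160 289 299 [ 0.5344 -0.1298  0.099 ]
165 289 298 [ 0.5359 -0.1343  0.0985]
170 288 298 [ 0.5373 -0.1387  0.0987]
175 288 298 [ 0.5388 -0.1432  0.0988]
180 288 297 [ 0.5403 -0.1478  0.0983]
185 287 296 [ 0.5417 -0.1522  0.0987]
190 287 296 [ 0.5433 -0.157   0.0973]
195 287 296 [ 0.5447 -0.1614  0.099 ]
200 287 295 [ 0.5461 -0.1657  0.1005]
205 None None [ 0.5527 -0.1822  0.0393]
bar yaw -165.8624809615263
extent -0.023550979416143356 0.02509764166652647 -0.004786147016669451 0.005129926111139618 [ 0.54011888 -0.1454632 ] [ 0.54030777 -0.14621311]
((289.201904296875, 170.65423583984375), (64.15266418457031, 98.1231918334961), 2.385944128036499)
[[ 0.5172 -0.2104  0.038 ]
 [ 0.4901 -0.1045  0.038 ]
 [ 0.5569 -0.086   0.038 ]
 [ 0.5885 -0.1908  0.038 ]] [ 0.53816098 -0.14790904  0.038     ]
[0.10930183 0.06932332 0.10948668] [104.39685094  15.51375183 -73.2173129 ]
```

```bash
python3 -c "
from h import *
plan([.5401,-.1460,.11],14.3,5,0.0)"
```

```text
from [ 0.5417 -0.1697  0.2699] 17.86 turn 3.564448561144445
[[0.0,[4.6,1.2,32.0],np.float64(0.7)],[0.0,[4.6,1.1,32.0],np.float64(0.7)],[0.0,[4.7,1.0,32.0],np.float64(0.7)],[0.0,[4.6,1.0,31.9],np.float64(0.8)],[0.0,[4.7,0.9,32.0],np.float64(0.7)]]
```

>>> servo_tool(
  increments=[
    [0.0, [4.6, 1.2, 32], 0.7],
    [0.0, [4.6, 1.1, 32], 0.7],
    [0.0, [4.7, 1.0, 32], 0.7],
    [0.0, [4.6, 1.0, 32], 0.8],
    [0.0, [4.7, 0.9, 32], 0.7],
  ],
)

```text
time_s: 8.5
position: [0.5406, -0.1465, 0.1098]
tcp_rot: [[-0.246, 0.969, 0.001], [0.969, 0.246, -0.0], [-0.0, 0.001, -1.0]]
force: [0.3, 0.1, 0.1]
opening: 0.998
```

>>> servo_tool(
  increments=[
    [0.0, [0, 0, 17], 0],
    [0.0, [0, 0, 17], 0],
    [0.0, [0, 0, 0], 0],
  ],
)

```text
time_s: 8.88
position: [0.5401, -0.1473, 0.0757]
tcp_rot: [[-0.245, 0.969, -0.001], [0.969, 0.245, 0.001], [0.001, -0.001, -1.0]]
force: [0.2, 0.2, 0.1]
opening: 1.001
```

Run:
```python
from h import *
s=bot.read_state(); print(np.round(s["position"],4),np.round(s["force"],2))
p,d=bot.capture("wrist"); cv2.imwrite("pics/w6.png",p)
p,d=bot.capture("side"); cv2.imwrite("pics/s6.png",cv2.resize(p[170:310,220:400],None,fx=4,fy=4))
```

```text
[ 0.5401 -0.1473  0.0757] [0.21 0.18 0.07]
```

View pics/w6.png

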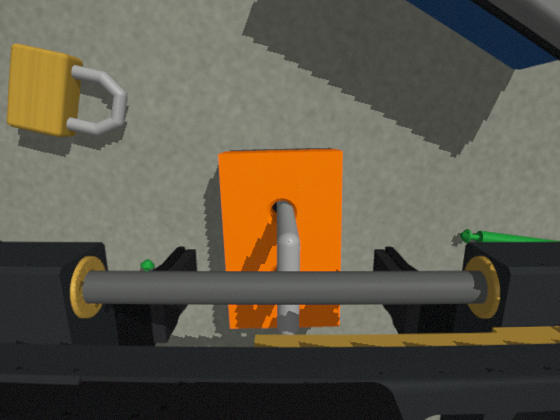

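View pics/s6.png

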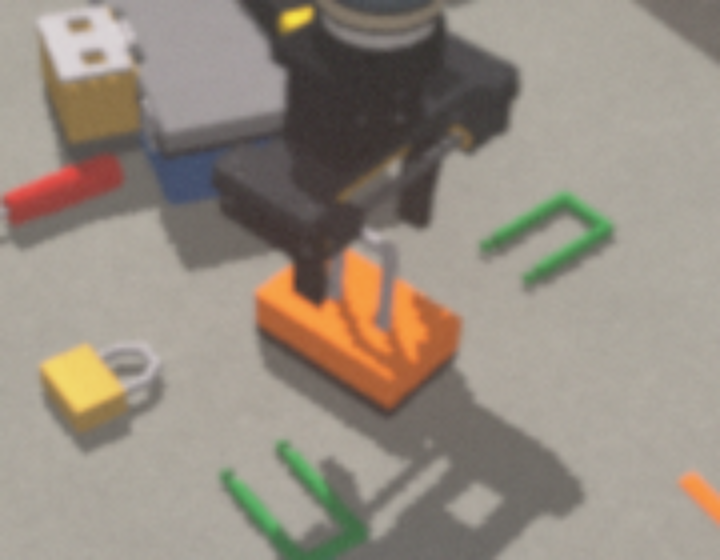

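>>> servo_tool(
  increments=[
    [1.0, [0, 0, 0], 0],
    [1.0, [0, 0, 0], 0],
    [1.0, [0, 0, 0], 0],
    [1.0, [0, 0, 0], 0],
    [1.0, [0, 0, 0], 0],
  ],
)

```text
time_s: 9.6
position: [0.5405, -0.1475, 0.0765]
tcp_rot: [[-0.245, 0.97, -0.0], [0.97, 0.245, -0.0], [-0.0, -0.0, -1.0]]
force: [-0.2, 0.4, 0.5]
opening: 0.515
```

>>> servo_tool(
  increments=[
    [1.0, [0, 0, 0], 0],
    [1.0, [0, 0, 0], 0],
    [1.0, [0, 0, 0], 0],
    [1.0, [0, 0, 0], 0],
  ],
)

```text
time_s: 10.1
position: [0.5405, -0.1474, 0.0764]
tcp_rot: [[-0.245, 0.97, -0.0], [0.97, 0.245, 0.0], [0.0, -0.0, -1.0]]
force: [-0.2, 0.3, -0.5]
opening: 0.104
```

>>> servo_tool(
  increments=[
    [1.0, [0, 0, 0], 0],
    [1.0, [0, 0, 0], 0],
    [1.0, [0, 0, -5], 0],
    [1.0, [0, 0, -15], 0],
    [1.0, [0, 0, -25], 0],
  ],
)

```text
time_s: 10.72
position: [0.5399, -0.1472, 0.122]
tcp_rot: [[-0.245, 0.97, -0.002], [0.97, 0.245, 0.001], [0.001, -0.001, -1.0]]
force: [-1.0, 0.7, -0.7]
opening: 0.105
```

>>> servo_tool(
  increments=[
    [1.0, [0, 0, -40], 0],
    [1.0, [0, 0, -30], 0],
    [1.0, [0, 0, 0], 0],
    [1.0, [0, 0, 0], 0],
  ],
)

```text
time_s: 11.22
position: [0.5397, -0.147, 0.191]
tcp_rot: [[-0.245, 0.97, -0.001], [0.97, 0.245, 0.001], [0.001, -0.001, -1.0]]
force: [-0.3, 0.2, -1.3]
opening: 0.108
```

Run:
```python
from h import *
s=bot.read_state(); print(np.round(s["position"],4),np.round(s["force"],2),s["opening"])
p,d=bot.capture("wrist"); cv2.imwrite("pics/w7.png",p)
p,d=bot.capture("side"); cv2.imwrite("pics/s7.png",cv2.resize(p[130:290,220:400],None,fx=4,fy=3.7))
plan([.5042,.1410,.20],-14.2,9,1.0,rnd=0)
```

```text
[ 0.5397 -0.147   0.191 ] [-0.35  0.18 -1.31] 0.10774476670182585
from [ 0.5394 -0.1469  0.1901] 14.18 turn 28.381139143707514
[[1.0,[32.0,4.0,-1.0],np.float64(3.2)],[1.0,[32.0,2.0,-1.0],np.float64(3.1)],[1.0,[32.0,1.0,-1.0],np.float64(3.2)],[1.0,[33.0,-2.0,-1.0],np.float64(3.1)],[1.0,[32.0,-3.0,-1.0],np.float64(3.2)]]
[[1.0,[32.0,-4.0,-2.0],np.float64(3.1)],[1.0,[31.0,-7.0,-1.0],np.float64(3.2)],[1.0,[31.0,-8.0,-1.0],np.float64(3.1)],[1.0,[31.0,-10.0,-1.0],np.float64(3.2)]]
```

View pics/w7.png

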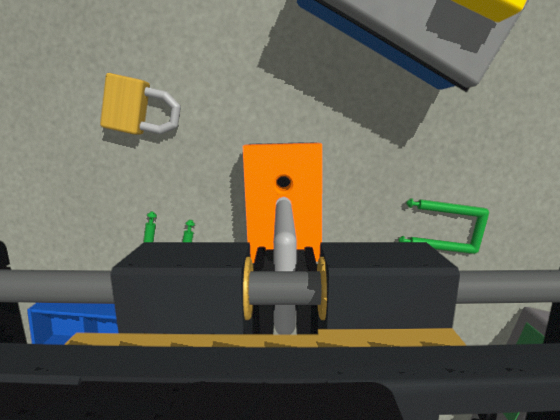

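View pics/s7.png

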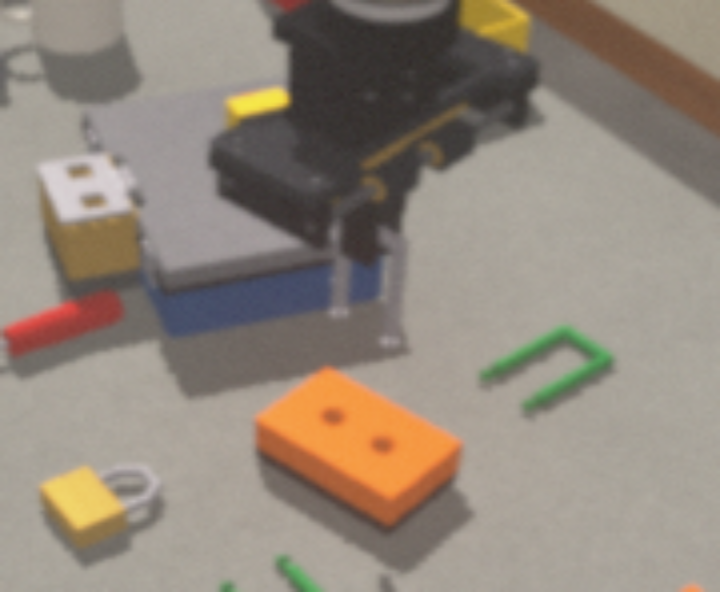

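>>> servo_tool(
  increments=[
    [1.0, [32, 4, -2], 3.2],
    [1.0, [32, 2, -2], 3.1],
    [1.0, [32, 1, -2], 3.2],
    [1.0, [33, -2, -2], 3.1],
    [1.0, [32, -3, -2], 3.2],
  ],
)

```text
time_s: 11.95
position: [0.5193, 0.014, 0.2001]
tcp_rot: [[0.03, 1.0, -0.003], [1.0, -0.03, 0.001], [0.001, -0.003, -1.0]]
force: [0.2, 0.1, -1.3]
opening: 0.103
```

>>> servo_tool(
  increments=[
    [1.0, [32, -4, 0], 3.1],
    [1.0, [31, -7, 0], 3.2],
    [1.0, [31, -8, 0], 3.1],
    [1.0, [31, -10, 0], 3.2],
    [1.0, [0, 0, 0], 0],
  ],
)

```text
time_s: 12.58
position: [0.504, 0.1422, 0.2001]
tcp_rot: [[0.242, 0.97, -0.003], [0.97, -0.242, 0.0], [-0.001, -0.003, -1.0]]
force: [-0.1, -1.0, -1.2]
opening: 0.101
```

>>> servo_tool(
  increments=[
    [1.0, [0, 0, 15], 0],
    [1.0, [0, 0, 15], 0],
    [1.0, [0, 0, 0], 0],
    [1.0, [0, 0, 0], 0],
  ],
)

```text
time_s: 13.08
position: [0.5055, 0.14, 0.1711]
tcp_rot: [[0.246, 0.969, -0.001], [0.969, -0.246, -0.0], [-0.0, -0.001, -1.0]]
force: [-0.1, 1.1, -1.7]
opening: 0.102
```

Run:
```python
from h import *
import pickle
s=bot.read_state(); print(np.round(s["position"],4),np.round(s["tcp_rot"],4).tolist(),np.round(s["force"],2),s["opening"])
p,d=bot.capture("wrist"); cv2.imwrite("pics/w8.png",p);np.save("w8.npy",d); pickle.dump(s,open("w8.pkl","wb"))
C=cam("wrist",s); R=np.array(s["tcp_rot"]);o=np.array(s["position"])
q=p.copy()
for x in (20,-20):
    X=o+R@np.array([x,0,63])/1000; print(X, proj(C,X))
cv2.imwrite("pics/w8z.png",cv2.resize(p[120:260,210:360],None,fx=5,fy=4.2,interpolation=cv2.INTER_CUBIC))
p,d=bot.capture("side"); cv2.imwrite("pics/s8.png",cv2.resize(p[110:230,180:320],None,fx=5,fy=4.5))
```

```text
[0.5055 0.14   0.1711] [[0.2465, 0.9691, -0.0006], [0.9691, -0.2465, -0.0], [-0.0002, -0.0006, -1.0]] [-0.07  1.09 -1.68] 0.1020196835655395
[0.51035137 0.15939304 0.10810298] [[286.45505488 203.18174301]]
[0.50049196 0.12062718 0.10811022] [[286.33962842 260.75592483]]
```

View pics/w8z.png

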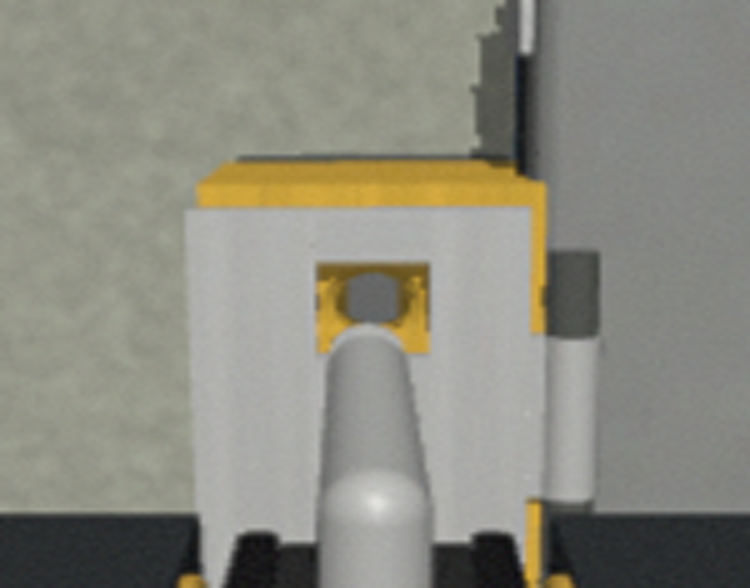

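View pics/s8.png

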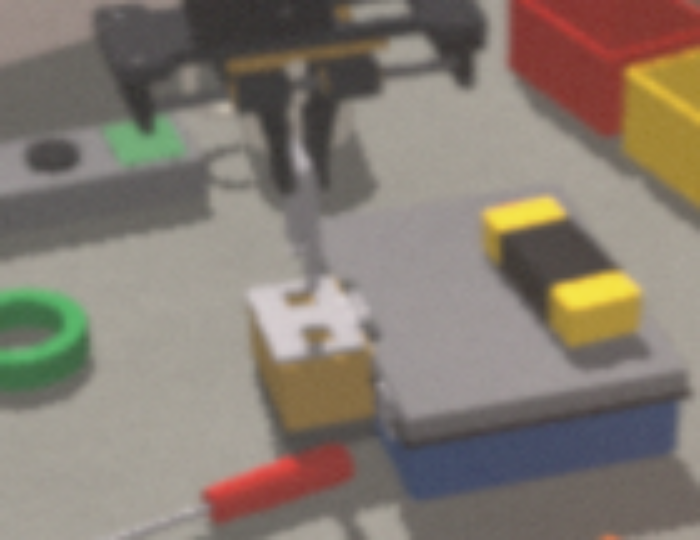

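Run:
```python
from h import *
import pickle
from scipy.optimize import brentq
s=pickle.load(open("w8.pkl","rb")); C=cam("wrist",s); R=np.array(s["tcp_rot"]);o=np.array(s["position"])
def tool(X): return (np.asarray(X)-o)@R*1000
print("sq +y edge",tool(onplane(C,[(284.6,182.4)],.074)), "-y edge .07",tool(onplane(C,[(284.6,204.5)],.07)),".074",tool(onplane(C,[(284.6,204.5)],.074)))
print("sq left/right",tool(onplane(C,[(273.2,190),(296,190)],.074)))
print("hole far edge",tool(onplane(C,[(284.4,184.8)],.07)),tool(onplane(C,[(284.4,184.8)],.068)))
a=np.linspace(0,2*np.pi,90)
def toprow(x,zz,r): 
    X=o+(np.c_[x+r*np.cos(a),-1+r*np.sin(a),np.full(90,zz)]/1000)@R.T; return proj(C,X)[:,1].min()
for x in (19,20,21,22): print(x,toprow(x,63,1.4),toprow(x,63,3.),toprow(x,59.4,5))
im=cv2.imread("pics/w8.png"); g=cv2.cvtColor(im,cv2.COLOR_BGR2GRAY)
print(g[180:212,284]); 
for v in (200,203,206,210,215,220,230,240): print(v,g[v,270:300].tolist())
```

```text
sq +y edge [[28.61877077 -1.18324495 97.10208873]] -y edge .07 [[ 11.03679118  -1.16771494 101.10526411]] .074 [[11.88539009 -1.1721705  97.10511228]]
sq left/right [[22.91639294 -9.67058931 97.10790961]
 [22.92655829  7.31191511 97.09832659]]
hole far edge [[ 26.20737619  -1.32848356 101.10260799]] [[ 25.89835173  -1.3274774  103.10266373]]
19 202.58069304943967 200.1732577823808 198.2065426085427
20 201.0769805586328 198.66455961202792 196.6691688303884
21 199.57015262575055 197.15274279896795 195.1285716084998
22 198.06020723302206 195.63780541868323 193.58474900593276
[176 175 142  95  88  99 100 103 101 102 101 102 101 102 100 101 106 157
 175 173 158 155 155 156 156 156 157 155 156 159 157 156]
200 [175, 174, 177, 159, 165, 160, 151, 164, 174, 164, 162, 157, 157, 159, 158, 158, 159, 170, 177, 167, 166, 161, 160, 161, 160, 167, 173, 177, 180, 178]
203 [174, 174, 177, 159, 163, 153, 160, 136, 134, 141, 146, 152, 154, 157, 156, 155, 151, 150, 141, 137, 146, 156, 158, 158, 163, 166, 174, 177, 179, 180]
206 [175, 173, 177, 174, 174, 143, 121, 126, 134, 143, 148, 152, 156, 158, 157, 155, 153, 151, 144, 138, 126, 141, 170, 173, 172, 174, 175, 176, 178, 179]
210 [173, 172, 177, 176, 175, 129, 116, 128, 137, 144, 148, 151, 153, 155, 157, 155, 154, 150, 148, 140, 131, 124, 166, 172, 174, 173, 175, 177, 178, 175]
215 [173, 173, 176, 176, 173, 122, 119, 127, 137, 144, 149, 149, 154, 153, 156, 157, 156, 154, 149, 146, 139, 130, 131, 163, 171, 173, 176, 176, 178, 178]
220 [171, 171, 176, 176, 155, 118, 118, 130, 137, 143, 149, 150, 151, 152, 158, 156, 153, 154, 153, 146, 142, 134, 125, 135, 166, 174, 177, 177, 175, 176]
230 [169, 172, 174, 175, 127, 118, 124, 134, 139, 145, 149, 149, 154, 157, 155, 154, 155, 154, 151, 150, 146, 141, 137, 126, 122, 166, 174, 179, 176, 176]
240 [170, 173, 172, 142, 129, 143, 155, 161, 169, 175, 178, 185, 193, 202, 214, 222, 216, 203, 194, 186, 179, 174, 171, 160, 154, 139, 141, 171, 179, 174]
```

Run:
```python
from h import *
import pickle
s=pickle.load(open("w8.pkl","rb")); C=cam("wrist",s); R=np.array(s["tcp_rot"]);o=np.array(s["position"])
im=cv2.imread("pics/w8.png").astype(float); g=im.mean(2); sat=im.max(2)-im.min(2)
L=[];Rr=[]
for v in range(172,238):
    i=np.argmax(np.diff(g[v,240:258])); w=np.diff(g[v,240:258])[max(i-2,0):i+3]; w=np.clip(w,0,None); L.append((240+np.sum((np.arange(max(i-2,0),max(i-2,0)+len(w)))*w)/w.sum()+.5,v))
    ss=np.diff(sat[v,305:325])
    i=np.argmax(ss)
    if ss[i]>40: w=np.clip(ss[max(i-2,0):i+3],0,None); Rr.append((305+np.sum((np.arange(max(i-2,0),max(i-2,0)+len(w)))*w)/w.sum()+.5,v))
for e in (L,Rr):
    print(len(e)); q=(onplane(C,e,.074)-o)@R*1000; f=np.polyfit(q[:,0],q[:,1],1); r=q[:,1]-np.polyval(f,q[:,0]); k=abs(r)<1; f=np.polyfit(q[k,0],q[k,1],1); print("slope deg",np.degrees(np.arctan(f[0])),"y at x=0",f[1],k.sum(),r.std())
```

```text
66
slope deg -0.36624787146712895 y at x=0 -29.026350592267708 66 0.14378382904155315
27
slope deg -0.7879084623496786 y at x=0 22.365207401904886 27 0.02999675858042392
```

>>> servo_tool(
  increments=[
    [1.0, [0, 0.6, 8], -0.3],
    [1.0, [0, 0, 8], 0],
    [1.0, [0, 0, 8], 0],
    [1.0, [0, 0, 4], 0],
    [1.0, [0, 0, 0], 0],
  ],
)

```text
time_s: 13.8
position: [0.5056, 0.1404, 0.1429]
tcp_rot: [[0.24, 0.971, -0.001], [0.971, -0.24, -0.0], [-0.0, -0.001, -1.0]]
force: [0.2, -0.3, -2.2]
opening: 0.103
```

Run:
```python
from h import *
import pickle
s=bot.read_state(); print(np.round(s["position"],4),np.round(s["force"],2),s["opening"])
p,d=bot.capture("wrist"); pickle.dump(s,open("w9.pkl","wb")); cv2.imwrite("pics/w9.png",p)
cv2.imwrite("pics/w9z.png",cv2.resize(p[120:260,210:360],None,fx=5,fy=4.2,interpolation=cv2.INTER_CUBIC))
p,d=bot.capture("side"); cv2.imwrite("pics/s9.png",cv2.resize(p[110:230,180:320],None,fx=5,fy=4.5))
```

```text
[0.5056 0.1404 0.1429] [ 0.23 -0.35 -2.18] 0.10311562647604168
```

View pics/w9z.png

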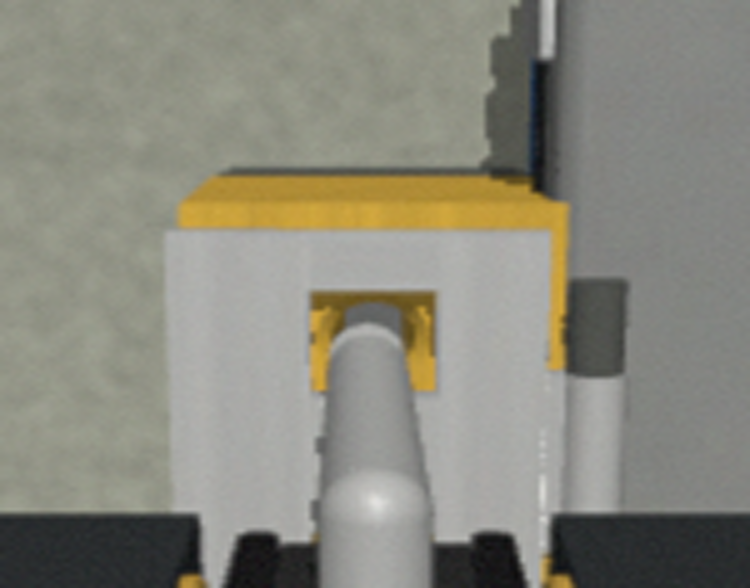

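View pics/s9.png

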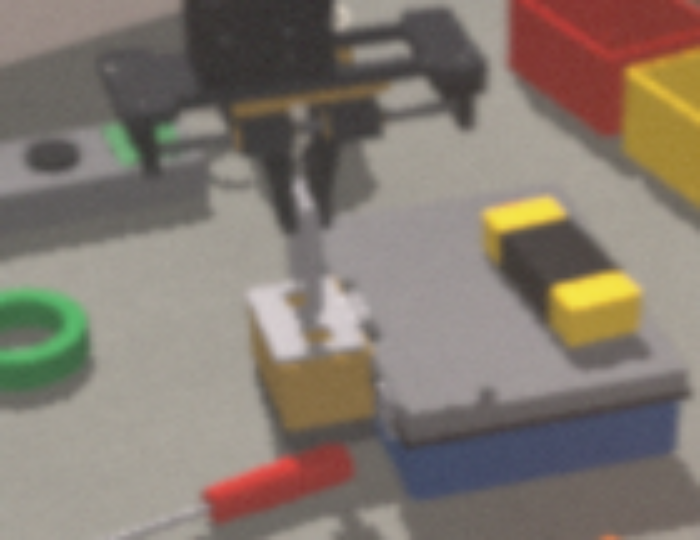

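Run:
```python
from h import *
import pickle
s=pickle.load(open("w9.pkl","rb")); C=cam("wrist",s); R=np.array(s["tcp_rot"]);o=np.array(s["position"])
def tool(X): return ((np.asarray(X)-o)@R*1000).round(2)
print(tool(onplane(C,[(284.6,189.5),(272.2,205),(297.4,205)],.074)),tool(onplane(C,[(284.6,213.3)],.07)))
print("tip",tool(onplane(C,[(283.5,203)],o[2]-.063)))
print(bot.read_state()["position"])
```

```text
[[28.04 -1.21 68.94]
 [17.52 -9.52 68.95]
 [17.53  7.39 68.94]] [[10.85 -1.19 72.95]]
tip [[20.13 -1.92 63.  ]]
[0.50610112 0.14044302 0.14350374]
```

>>> servo_tool(
  increments=[
    [1.0, [-0.4, 0.6, 2], 0],
    [1.0, [0, 0, 2], 0],
    [1.0, [0, 0, 2], 0],
    [1.0, [0, 0, 2], 0],
    [1.0, [0, 0, 0], 0],
  ],
)

```text
time_s: 14.52
position: [0.5063, 0.1399, 0.1352]
tcp_rot: [[0.24, 0.971, -0.0], [0.971, -0.24, -0.0], [-0.0, -0.0, -1.0]]
force: [-0.6, 0.2, -1.2]
opening: 0.103
```

>>> servo_tool(
  increments=[
    [1.0, [0, 0, 1], 0],
    [1.0, [0, 0, 1], 0],
    [1.0, [0, 0, 1], 0],
  ],
)

```text
time_s: 14.9
position: [0.5064, 0.1399, 0.1324]
tcp_rot: [[0.241, 0.971, 0.0], [0.971, -0.241, 0.0], [0.0, 0.0, -1.0]]
force: [0.7, 1.3, -1.6]
opening: 0.103
```

>>> servo_tool(
  increments=[
    [1.0, [0, 0, 1], 0],
    [1.0, [0, 0, 1], 0],
    [1.0, [0, 0, 1], 0],
  ],
)

```text
time_s: 15.28
position: [0.5064, 0.1399, 0.1294]
tcp_rot: [[0.241, 0.971, 0.0], [0.971, -0.241, 0.0], [0.0, 0.0, -1.0]]
force: [0.2, 0.6, -1.8]
opening: 0.102
```

>>> servo_tool(
  increments=[
    [1.0, [0, 0, 1], 0],
    [1.0, [0, 0, 1], 0],
    [1.0, [0, 0, 1], 0],
  ],
)

```text
time_s: 15.65
position: [0.5064, 0.1399, 0.1264]
tcp_rot: [[0.24, 0.971, 0.0], [0.971, -0.24, -0.0], [-0.0, 0.0, -1.0]]
force: [-0.5, -0.4, -1.4]
opening: 0.099
```

Run:
```python
from h import *
s=bot.read_state(); print(np.round(s["position"],4),np.round(s["force"],2),np.round(s["moment"],3))
p,d=bot.capture("wrist"); a=cv2.resize(p[140:280,210:360],None,fx=3,fy=3)
q,d=bot.capture("side"); b=cv2.resize(q[130:230,200:300],None,fx=4.2,fy=4.2)
cv2.imwrite("pics/c10.png",np.hstack([a[:420,:380],b[:420]]))
```

```text
[0.5064 0.1399 0.1264] [-0.46 -0.37 -1.44] [-0.09   0.092  0.006]
```

View pics/c10.png

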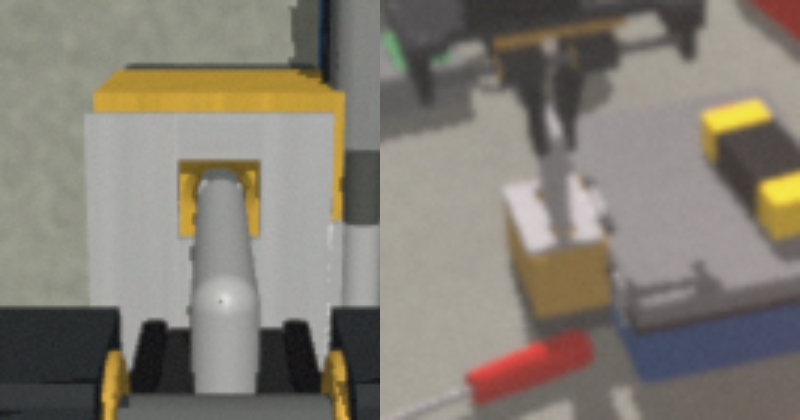

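>>> servo_tool(
  increments=[
    [1.0, [0, 0, 1], 0],
    [1.0, [0, 0, 1], 0],
    [1.0, [0, 0, 1], 0],
  ],
)

```text
time_s: 16.12
position: [0.5064, 0.1399, 0.1234]
tcp_rot: [[0.24, 0.971, -0.0], [0.971, -0.24, -0.0], [-0.0, -0.0, -1.0]]
force: [1.0, 0.4, -1.4]
opening: 0.099
```

>>> servo_tool(
  increments=[
    [1.0, [0, 0, 1], 0],
    [1.0, [0, 0, 1], 0],
    [1.0, [0, 0, 1], 0],
  ],
)

```text
time_s: 16.5
position: [0.5065, 0.1399, 0.1206]
tcp_rot: [[0.241, 0.971, 0.0], [0.971, -0.241, 0.0], [0.0, 0.0, -1.0]]
force: [-0.3, 1.8, 1.4]
opening: 0.103
```

>>> servo_tool(
  increments=[
    [1.0, [0, 0, 1], 0],
    [1.0, [0, 0, 1], 0],
    [1.0, [0, 0, 1], 0],
  ],
)

```text
time_s: 16.88
position: [0.5066, 0.1399, 0.1176]
tcp_rot: [[0.241, 0.971, 0.0], [0.971, -0.241, 0.0], [0.0, 0.0, -1.0]]
force: [0.6, -0.0, 1.1]
opening: 0.103
```

>>> servo_tool(
  increments=[
    [1.0, [0, 0, 0.8], 0],
    [1.0, [0, 0, 0.8], 0],
    [1.0, [0, 0, 0.8], 0],
  ],
)

```text
time_s: 17.25
position: [0.5065, 0.1399, 0.1151]
tcp_rot: [[0.24, 0.971, 0.0], [0.971, -0.24, -0.0], [0.0, 0.0, -1.0]]
force: [-0.5, 0.7, 1.7]
opening: 0.104
```

>>> servo_tool(
  increments=[
    [1.0, [0, 0, 0.8], 0],
    [1.0, [0, 0, 0.8], 0],
    [1.0, [0, 0, 0.8], 0],
  ],
)

```text
time_s: 17.62
position: [0.5065, 0.1399, 0.1127]
tcp_rot: [[0.24, 0.971, 0.0], [0.971, -0.24, -0.0], [0.0, 0.0, -1.0]]
force: [-1.0, 0.3, 3.2]
opening: 0.104
```

>>> servo_tool(
  increments=[
    [1.0, [0, 0, 0.8], 0],
    [1.0, [0, 0, 0.8], 0],
    [1.0, [0, 0, 0.8], 0],
  ],
)

```text
time_s: 18.0
position: [0.5065, 0.1399, 0.1103]
tcp_rot: [[0.24, 0.971, 0.0], [0.971, -0.24, -0.0], [0.0, 0.0, -1.0]]
force: [-0.2, 0.1, 3.1]
opening: 0.104
```

>>> servo_tool(
  increments=[
    [1.0, [0, 0, 0.7], 0],
    [1.0, [0, 0, 0.7], 0],
    [1.0, [0, 0, 0.6], 0],
  ],
)

```text
time_s: 18.38
position: [0.5065, 0.1399, 0.1083]
tcp_rot: [[0.24, 0.971, 0.0], [0.971, -0.24, -0.0], [0.0, 0.0, -1.0]]
force: [-0.3, -0.2, 3.4]
opening: 0.104
```

>>> servo_tool(
  increments=[
    [1.0, [0, 0, 0.6], 0],
    [1.0, [0, 0, 0.6], 0],
  ],
)

```text
time_s: 18.62
position: [0.5065, 0.1399, 0.1071]
tcp_rot: [[0.24, 0.971, 0.0], [0.971, -0.24, -0.0], [0.0, 0.0, -1.0]]
force: [0.6, -0.1, 4.0]
opening: 0.102
```

>>> servo_tool(
  increments=[
    [1.0, [0, 0, 0.6], 0],
    [1.0, [0, 0, 0.6], 0],
  ],
)

```text
time_s: 18.88
position: [0.5065, 0.1399, 0.1059]
tcp_rot: [[0.24, 0.971, 0.0], [0.971, -0.24, 0.0], [0.0, 0.0, -1.0]]
force: [-0.1, 1.5, 3.5]
opening: 0.106
```

>>> servo_tool(
  increments=[
    [1.0, [0, 0, 0.6], 0],
    [1.0, [0, 0, 0.6], 0],
  ],
)

```text
time_s: 19.12
position: [0.5065, 0.1399, 0.1047]
tcp_rot: [[0.24, 0.971, 0.0], [0.971, -0.24, 0.0], [0.0, 0.0, -1.0]]
force: [0.1, -0.6, 4.4]
opening: 0.102
```

>>> servo_tool(
  increments=[
    [1.0, [0, 0, 0.6], 0],
    [1.0, [0, 0, 0.6], 0],
  ],
)

```text
time_s: 19.38
position: [0.5065, 0.1399, 0.1035]
tcp_rot: [[0.24, 0.971, 0.0], [0.971, -0.24, 0.0], [0.0, 0.0, -1.0]]
force: [-0.1, -0.9, 5.4]
opening: 0.101
```

>>> servo_tool(
  increments=[
    [1.0, [0, 0, 0.6], 0],
    [1.0, [0, 0, 0.6], 0],
  ],
)

```text
time_s: 19.62
position: [0.5067, 0.1399, 0.1027]
tcp_rot: [[0.241, 0.971, 0.001], [0.971, -0.241, 0.0], [0.0, 0.001, -1.0]]
force: [-0.5, 0.2, 8.3]
opening: 0.1
```

>>> servo_tool(
  increments=[
    [1.0, [0, 0, 0.6], 0],
    [1.0, [0, 0, 0.6], 0],
  ],
)

```text
time_s: 19.88
position: [0.5069, 0.1399, 0.1017]
tcp_rot: [[0.241, 0.971, 0.001], [0.971, -0.241, 0.0], [0.0, 0.001, -1.0]]
force: [-1.2, -0.2, 9.1]
opening: 0.105
```

>>> servo_tool(
  increments=[
    [1.0, [0, 0, 0.5], 0],
  ],
)

```text
time_s: 20.0
position: [0.5069, 0.1399, 0.1013]
tcp_rot: [[0.24, 0.971, 0.001], [0.971, -0.24, 0.0], [0.0, 0.001, -1.0]]
force: [-0.1, 1.5, 8.7]
opening: 0.1
```

>>> servo_tool(
  increments=[
    [1.0, [0, 0, 0.5], 0],
  ],
)

```text
time_s: 20.12
position: [0.5066, 0.14, 0.1004]
tcp_rot: [[0.241, 0.971, 0.001], [0.971, -0.241, 0.0], [0.0, 0.001, -1.0]]
force: [0.3, 0.4, 5.5]
opening: 0.101
```

>>> servo_tool(
  increments=[
    [1.0, [0, 0, 0.5], 0],
  ],
)

```text
time_s: 20.25
position: [0.5067, 0.14, 0.0998]
tcp_rot: [[0.241, 0.971, 0.001], [0.971, -0.241, 0.0], [0.0, 0.001, -1.0]]
force: [1.0, -0.0, 5.7]
opening: 0.103
```

>>> servo_tool(
  increments=[
    [1.0, [0, 0, 0.5], 0],
  ],
)

```text
time_s: 20.38
position: [0.5067, 0.14, 0.0992]
tcp_rot: [[0.241, 0.971, 0.001], [0.971, -0.241, 0.0], [0.0, 0.001, -1.0]]
force: [0.1, 0.6, 4.8]
opening: 0.103
```

>>> servo_tool(
  increments=[
    [1.0, [0, 0, 0.4], 0],
  ],
)

```text
time_s: 20.5
position: [0.5066, 0.14, 0.0988]
tcp_rot: [[0.241, 0.971, 0.001], [0.971, -0.241, 0.0], [0.0, 0.001, -1.0]]
force: [0.6, 0.3, 6.8]
opening: 0.106
```

>>> servo_tool(
  increments=[
    [1.0, [0, 0, -0.7], 0],
    [1.0, [0, 0, -0.7], 0],
    [1.0, [0, 0, 0], 0],
  ],
)

```text
time_s: 20.88
position: [0.5066, 0.14, 0.1002]
tcp_rot: [[0.241, 0.971, 0.001], [0.971, -0.241, 0.0], [0.0, 0.001, -1.0]]
force: [0.4, -0.1, 5.3]
opening: 0.101
```

>>> servo_tool(
  increments=[
    [1.0, [0, 0, -0.6], 0],
    [1.0, [0, 0, 0], 0],
  ],
)

```text
time_s: 21.12
position: [0.5064, 0.14, 0.1006]
tcp_rot: [[0.241, 0.971, 0.0], [0.971, -0.241, 0.0], [0.0, -0.0, -1.0]]
force: [0.2, -0.3, 3.9]
opening: 0.099
```

>>> servo_tool(
  increments=[
    [1.0, [0, 0, -0.6], 0],
    [1.0, [0, 0, 0], 0],
  ],
)

```text
time_s: 21.38
position: [0.506, 0.1399, 0.1008]
tcp_rot: [[0.241, 0.971, -0.001], [0.971, -0.241, 0.0], [-0.0, -0.001, -1.0]]
force: [1.0, 0.4, -0.3]
opening: 0.097
```

>>> servo_tool(
  increments=[
    [0.6, [0, 0, 0], 0],
    [0.6, [0, 0, 0], 0],
    [0.6, [0, 0, 0], 0],
    [0.6, [0, 0, 0], 0],
    [0.6, [0, 0, 0], 0],
  ],
)

```text
time_s: 22.0
position: [0.5064, 0.1398, 0.1013]
tcp_rot: [[0.241, 0.971, -0.0], [0.971, -0.241, -0.0], [-0.0, -0.0, -1.0]]
force: [0.6, -0.5, -0.1]
opening: 0.394
```

>>> servo_tool(
  increments=[
    [0.6, [0, 0, -10], 0],
    [0.6, [0, 0, -30], 0],
    [0.6, [-20, 0, -50], 0],
    [0.6, [-40, 0, -40], 0],
    [0.6, [-40, 0, 0], 0],
  ],
)

```text
time_s: 22.62
position: [0.4847, 0.0418, 0.2354]
tcp_rot: [[0.239, 0.971, 0.009], [0.971, -0.239, -0.001], [0.001, 0.009, -1.0]]
force: [0.9, 0.1, 0.1]
opening: 0.397
```

>>> servo_tool(
  increments=[
    [0.6, [0, 0, 0], 0],
    [0.6, [0, 0, 0], 0],
    [0.6, [0, 0, 0], 0],
  ],
)

```text
time_s: 23.0
position: [0.4823, 0.0437, 0.231]
tcp_rot: [[0.239, 0.971, -0.001], [0.971, -0.239, 0.0], [0.0, -0.001, -1.0]]
force: [-1.1, -0.1, 0.0]
opening: 0.402
```

Run:
```python
from h import *
s=bot.read_state(); print(np.round(s["position"],4),np.round(s["force"],2),s["opening"])
p,d=bot.capture("wrist"); C=cam("wrist",s); P=cloud(C,d); cv2.imwrite("pics/w11.png",p)
for r in bot.trace("wrist","shackle"): 
    q=P[r["region"]]; print(round(r["p"],2),np.round(r["bbox"]),np.nanpercentile(q[:,2],[50,90,98]).round(4))
q,d=bot.capture("side"); cv2.imwrite("pics/s11.png",cv2.resize(q[120:280,190:350],None,fx=3.7,fy=3.7))
```

```text
[0.4823 0.0437 0.231 ] [-1.13 -0.06  0.03] 0.40179302317637566
0.59 [276.  48. 294. 123.] [0.1223 0.1236 0.1243]
0.42 [514. 260. 529. 270.] [0.0091 0.0109 0.0113]
```

View pics/w11.png

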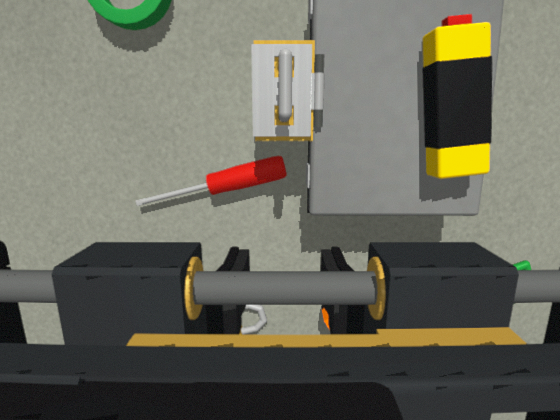

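View pics/s11.png

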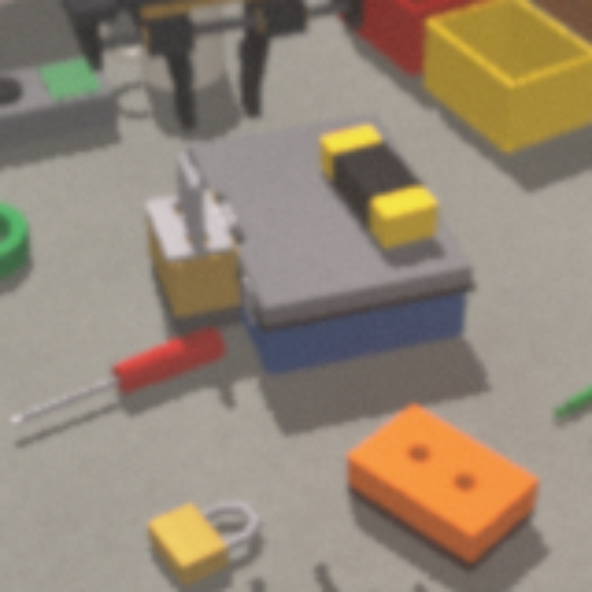

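```bash
python3 -c "
from h import *
print(bot.hand_in())"
```

```text
the job is handed in; nothing more can be done
None
```

The strongbox is locked and the job is handed in; the hand-in gives no verdict, so what follows is from my own checks.

- **Strap:** I folded it flat over the lock with the closed fingertips. The images show it flat, with its top at about 74 mm. The last press read about 10.7 N, over the 6 N given for pressing it flat. I backed off at once and saw no effect in the images.
- **Shackle:** I took it from the rack, lined its legs up with the holes using the wrist camera, and lowered it in small steps.
- **Click:** The push rose to about 9 N, then dropped to about 5.5 N with the leg tips about 32–33 mm below the lock top. The wrist reads about 1.5 N low while holding the shackle, so the true forces are that much higher. I pressed a further 1.6 mm after the drop was felt, and the reading stayed below 7 N.
- **Holding:** Before letting go I eased upward. The shackle stopped moving at the click height and the spring push fell to about zero, so it was held. After release and retreat the bar's top was at about 124 mm, where it was when locked, so it had not sprung up.

The gripper was clear of everything at hand-in, at about 23 s. In the last pictures the things around the lock (battery, screwdriver, padlock and rack) were where they started.

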